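Press a pack of cards in the fold-away-crank card press

ROBOT

A 7-joint arm with a two-finger parallel gripper is mounted at the origin on the work surface. World frame = base frame: x ahead of the robot, y to its left, z up, the work surface at z = 0. Lengths are in m, angles in rad, forces in N, time in s.
With the tool pointing down it reaches from about 0.4 to 0.85 m from the base axis. Payload 4.5 kg.
Tool frame: the origin (TCP) lies between the finger pads; the fingertips stand 25 mm ahead of it and the grasp point (between the pads) lies 6 mm ahead of it; z points along the fingers, y is the direction in which the jaws open and shut (so a half turn about z gives the same grasp; the last joint's range is limited). The gripper opens to 88 mm and grips with 3 to 60 N. Pads are 18 mm wide; open, the fingers measure 123 mm over their backs; the gripper's body (75 mm by 187 mm) begins 45 mm behind the grasp point.
Start: joints at [1.189, 0.689, -0.195, 1.565, 0.157, 0.902, -0.215], TCP at [0.252, -0.572, 0.264] pointing down, gripper open.
Joint ranges: [-3.01, 3.01], [-0.46, 2.08], [-1.47, 1.51], [0.13, 2.56], [-1, 4.14], [0.04, 2.09], [-2.66, 2.66]. Speed limits (rad/s): [2.57, 2.57, 3.14, 3.14, 3.14, 3.14, 3.14].

INTERFACE

Orientations are given as a unit quaternion [w, x, y, z].
In Python, from station import sensors, capture, camera_model, ticket, spot_in, pinpoint gives the robot as it stands.
- The arm moves only by the tool drive_tool, never from a script. Its argument "motion" is a list of rows, each an object with "slide": the shift along the tool's x, y, z in m, a list of three; "spin": the turn about the tool's z in degrees; "jaw": the finger opening in m, from 0 to 0.0881. In form: [{"slide": [dx, dy, dz], "spin": spin, "jaw": jaw}, ...]. A call has 1 to 10 rows; each row shifts and turns the pose as measured when the row begins, along the tool's axes as they then stand; what a row does not reach is not made up. A row lasts 1/10 s, in which the tool goes at most 50 mm and 8.59 degrees, less where a joint would pass 70% of its speed; a pose out of reach is approached as far as the arm can. A call with a gripper value outside its range is refused whole. The fingers move at their own pace and stop on an object; "squeeze" is the grip in N (left out, the last holds). Time passes only in rows, so rows that do not move let the fingers close. It gives the time, the measured TCP pose, the force and the opening at its end, in the units of the state.
- sensors.get_obs(): the state, without advancing time (a new reading comes with each control period).
- capture(name): name is "side" or "top"; returns (picture, depth): 420x560x3 uint8, blue, green, red; 420x560 float32, m along the optical axis (not along the pixel's ray), 0 where there is no reading.
- camera_model(name): a dict with "mtx" (3x3 intrinsics, pixels), "position" and "attitude" of the camera in the world. Camera axes: x right, y up, looking along -z (the intrinsics and any distortion apply to the point x, -y, -z); pixel columns grow to the right and rows downward; lengths in m; the calibration is good to about 2 mm. A picture is of the moment at which its call begins. camera_model takes no time and is no camera call.
- ticket.job_done(): hands the job in, once; it reports no verdict.
Trained networks look in the newest picture that a camera, given by its name, has taken for a name from the list of things; names that differ only in an ending like _2 or _b are one class to them, and where a whole thing is asked for, a point or a joint stands for the part that bears it (a point fixed in the world has none). Each returns a list of dicts, best first, with "p" (0 to 1); they miss things now and then, are a little off and sometimes report something else, mostly with a low value. They report only what shows in the picture. A call takes as long as a camera call.
- spot_in(query, camera): "box" ([centre column, centre row, width, height] in pixels, round what is visible of it).
- pinpoint(query, camera): "location" ([column, row] in pixels: a listed point, or the origin of a listed thing).
The state is a dict: "time_s": time; "q": joint angles; "qd": joint speeds; "joint_efforts": joint torques, N m; "tool_pos": TCP position; "orientation": TCP orientation; "wrist_force": force on the tool from outside, world axes, zero at the start; "wrist_torque": the same for the moment, N m; "opening": opening from 0.0 (shut) to 1.0 (fully open).
Only numpy, scipy, OpenCV 4.12 (cv2) and the standard library are available. Lean on these libraries where they do the work, as an engineer would, in place of code of your own. Each camera call takes 0.05 s, during which the arm holds its last target. There are 200 camera calls.

TASK

Get the pack of cards under pressure in the small card press: push the loaded tray all the way in until it clicks home, and swing the folded crank handle up out of the handwheel until it snaps upright, which frees the wheel. Only after both, wind the wheel clockwise (seen from above) until the pressing plate is fully down on the boards and the wheel stops, then let go, leaving the tray home and the handle upright. Do not shove or knock over the stamps, ink pads and ink bottle standing around.

Things in the scene. Friction and masses are not known exactly. Their poses are not given: they have to be found in the camera images.
- press: Fixed grey card press on a 2 mm cutting mat. Origin: centre of its underside, on the vertical handwheel axis; z up. Base 190 (x) x 220 (y) x 18 mm. The tray slides along its y (in = -y, outer end at +y). Uprights at x = +-81 mm carry a bridge along x (190 x 64 mm, top at z 130 mm); above it a dark spoked handwheel, rim radius 75 mm, at z 155 mm. A dark steel pressing plate hangs under the bridge.
- tray (a joint): Travel of the aluminium tray towards the press's -y, m: 0 = drawn out, 0.075 = home against its stop; starts at 0 to 0.02. Friction about 1 N; a spring detent resists with up to about 6 N near 0.065, is passed at 0.070, pulls it in, and holds the tray home (0.0725 or more counts).
- tray_push (a point): Middle of the outer face (looking to press +y) of the tray's upright push plate: 70 mm wide in press x, 12 mm thick, from 18 to 78 mm above the press origin; this point at 53 mm. 177 mm from the wheel axis at home, 252 mm drawn out. On the tray, under the bridge, the card pack lies between two plywood boards, top 50 mm above the press origin.
- crank (a joint): Folding crank handle, rad: 0 = folded flat, from the rim inwards over the hub; 1.571 = upright at its stop. Its weight keeps it folded; from about 0.9 a spring detent resists, with weight up to 0.3 N m (4 N at crank_grip, square to the handle), and past 1.3 snaps it to the stop and holds it. Folded, its locking pin sits in a fork on the bridge and the wheel can turn only about 0.2 rad either way; the pin is clear past about 1.3 rad.
- crank_pivot (a point): Horizontal pivot of the crank handle on the wheel rim, 75 mm from the wheel axis, 190 mm above the press origin; turns with the wheel, on the press's -x side at wheel 0. The pivot pin is tangent to the rim: the handle swings in the vertical plane through the wheel axis, its free end rising and moving outwards.
- crank_grip (a point): Point on the handle's axis 70 mm from crank_pivot: where to hold. Round black sleeve, 23 mm diameter here, from 18 to 98 mm from the pivot; it spins freely about its own axis, so the upright handle can be led round without turning the hand. Folded, it lies level, 190 mm above the press origin, 35 mm above the spokes' plane, 30 mm above the hub's top.
- wheel (a joint): Angle of the handwheel, rad, growing clockwise seen from above; starts within +-0.15, stop at 5.5 (pressing plate down on the boards; it sinks 18 mm over these 5.5 rad). It stays where it is left; turning takes about 0.15 N m (2 N at the handle).
- wheel_centre (a point): Point on the wheel's vertical axis in the plane of the rim, 155 mm above the press origin.
- stamp_a: Loose stamp: wooden block 75 x 50 mm with a turned black handle, 84 mm tall. Origin: centre of the underside. Leave it.
- stamp_b: Loose stamp like the other, block 90 x 45 mm, 84 mm tall. Origin: centre of the underside. Leave it.
- pad_a: Loose closed black ink pad, 72 x 98 x 22 mm. Origin: centre of the underside. Leave it.
- pad_b: Second ink pad, same size. Leave it.
- pad_c: Third ink pad, same size. Leave it.
- ink_bottle: Loose brown ink bottle, 40 mm diameter, 85 mm tall. Origin: centre of the underside. Leave it.

How it is judged:
By the outcome, as a careful person would: the job done as asked, in the order asked, and still so for the second after the job is handed in, with the robot touching nothing.
It also fails if it takes over 61 s, if anything falls off the work surface, if the arm or the gripper's body presses on something with over 40 N, if the wrist force passes 120 N, or if a joint passes its speed limit or range.

## Working session

There is one attempt and no reset: what is moved stays moved. The work goes in short steps, Python scripts to look and compute and a tool call to move; the robot and the scene stay as the last step left them, time stands still between calls to the robot, and variables do not carry over. Pictures are saved under pics/ and viewed, about 8 in all and at most 12, crops included, and the job is handed in when it is done.

Besides the shell and the picture viewer there is one more tool, called after "Request:" as a command line: name --argument value ..., lists and objects as JSON in quotes. drive_tool: Moves the arm, as the interface text tells. Its arguments: {"type":"object","properties":{"motion":{"type":"array"},"squeeze":{"type":"number"}},"required":["motion"]}

```bash
ls; mkdir -p pics
cat > h.py <<'E'
import numpy as np, cv2, json
from scipy.spatial.transform import Rotation as R
from station import sensors, capture, camera_model, ticket, spot_in, pinpoint
def RR(a):
    a=np.array(a,float)
    return a if a.shape==(3,3) else R.from_quat(a,scalar_first=True).as_matrix()
def ray(cam,uv):
    m=camera_model(cam); K=np.array(m["mtx"])
    d=np.linalg.inv(K)@[uv[0],uv[1],1]
    return np.array(m["position"]), RR(m["attitude"])@np.array([d[0],-d[1],-d[2]])
def at_z(cam,uv,z):
    o,d=ray(cam,uv); return o+d*(z-o[2])/d[2]
def at_depth(cam,uv,D):
    o,d=ray(cam,uv); return o+d*D[int(round(uv[1])),int(round(uv[0]))]
def cloud(cam,D):
    v,u=np.indices(D.shape); m=camera_model(cam); K=np.array(m["mtx"])
    p=np.stack([(u-K[0,2])/K[0,0]*D,-(v-K[1,2])/K[1,1]*D,-D],-1)
    return p@RR(m["attitude"]).T+np.array(m["position"])
def tri(a,b):
    (o1,d1),(o2,d2)=ray("side",a),ray("top",b)
    A=np.stack([d1,-d2],1); s=np.linalg.lstsq(A,o2-o1,rcond=None)[0]
    p,q=o1+d1*s[0],o2+d2*s[1]; return (p+q)/2,np.linalg.norm(p-q)
E
cat > l.py <<'E'
from h import *
im={}
for c in("side","top"):
    m=camera_model(c); print(c,m)
    im[c],D=capture(c); cv2.imwrite(f"pics/{c}0.png",im[c]); np.save(f"pics/{c}0.npy",D)
P={}
for q in("press","tray_push","crank_pivot","crank_grip","wheel_centre","stamp_a","pad_a","ink_bottle"):
    for c in("side","top"):
        r=pinpoint(q,c); P[q,c]=r
        print(q,c,[(np.round(x["location"],1).tolist(),round(x["p"],2)) for x in r[:4]])
    if P[q,"side"] and P[q,"top"]:
        print("  tri",tri(P[q,"side"][0]["location"],P[q,"top"][0]["location"]))
print(sensors.get_obs())
E
python3 l.py; python3 -c "
import cv2,numpy as np
a=[cv2.imread(f'pics/{c}0.png') for c in('side','top')]
cv2.imwrite('pics/both.png',np.hstack(a)[:, :])"
```

```text
pics
side {'mtx': array([[542.53368078,   0.        , 289.34031997],
       [  0.        , 542.53368078, 214.69514133],
       [  0.        ,   0.        ,   1.        ]]), 'position': array([ 0.49705363, -0.7766109 ,  1.11599808]), 'attitude': array([ 0.94010572,  0.33665197, -0.02052272, -0.04945199])}
top {'mtx': array([[407.19118504,   0.        , 277.19109817],
       [  0.        , 407.19118504, 206.74182274],
       [  0.        ,   0.        ,   1.        ]]), 'position': array([0.37375379, 0.02022826, 1.06821871]), 'attitude': array([ 0.71311463,  0.0810277 , -0.08046919, -0.69168399])}
press side []
press top [([322.2, 239.1], 0.89)]
tray_push side [([260.8, 205.5], 0.71)]
tray_push top [([231.6, 234.1], 0.66)]
  tri (array([0.53166206, 0.13707926, 0.04622633]), np.float64(0.010756072192437287))
crank_pivot side [([249.0, 156.8], 0.69)]
crank_pivot top [([340.5, 262.1], 0.95)]
  tri (array([ 0.4703676 , -0.07692556,  0.42630186]), np.float64(0.06628248582727465))
crank_grip side [([266.8, 245.3], 0.65)]
crank_grip top [([333.4, 231.6], 0.91)]
  tri (array([ 0.52648074, -0.1
[... 961 characters left out ...]
([ 1.18879072,  0.68912137, -0.19459739,  1.56530918,  0.15728076,
        0.90246459, -0.21506466]), 'qd': array([ 1.92372229e-03,  1.32104979e-04,  1.08338035e-03, -1.00234653e-05,
        1.04582110e-03,  3.19911765e-04,  1.76640731e-04]), 'joint_efforts': array([-3.61217490e-04, -5.27478755e+01, -1.26732487e+00, -1.53745240e+01,
       -5.19974262e-02, -6.87292813e-04,  2.32690309e-05]), 'tool_pos': array([ 0.25249183, -0.57175408,  0.26372684]), 'orientation': array([3.41601528e-05, 9.78461310e-01, 2.06430284e-01, 2.35110526e-05]), 'wrist_force': array([-0.17640303, -0.48965872,  0.00715525]), 'wrist_torque': array([-0.01415643,  0.00195357,  0.02605494]), 'opening': 1.0020357780511868}
```

View pics/side0.png

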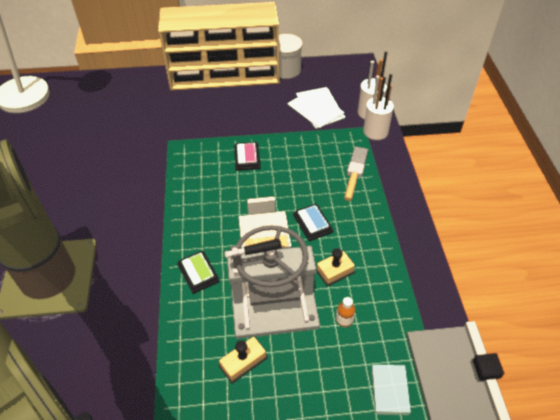

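View pics/top0.png

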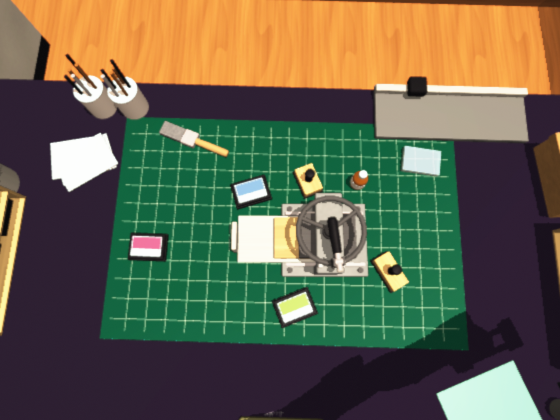

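Side view: press at about (270,265), with the push plate behind it at (262,207) and the crank folded from the rim's left side (235,253) over the hub. Top view: push plate at (234,236), wheel centre (330,230), and pivot (338,264) on the robot's side. So the press axes are nearly the world axes, and the tray goes in along -y.

```bash
cat > m.py <<'E'
from h import *
z0=.002
for q,uv,z in(("push",(231.6,234.1),.053+z0),("wheel",(328.4,229.2),.155+z0),("pivot",(340.5,262.1),.19+z0),("grip",(333.4,231.6),.19+z0),("press",(322.2,239.1),z0)):
    print(q,at_z("top",uv,z).round(4))
for q,uv,z in(("push",(260.8,205.5),.055),("wheel",(268.9,256.4),.157),("grip",(266.8,245.3),.192)): print("side",q,at_z("side",uv,z).round(4))
C=[]
for c in("top","side"):
    D=np.load(f"pics/{c}0.npy"); p=cloud(c,D)[D>0]; C.append(p)
    def st(n,lo,hi,f=None):
        m=((p>lo)&(p<hi)).all(1); s=p[m]
        if len(s)<10: print(c,n,len(s)); return
        r=cv2.minAreaRect(s[:,:2].astype(np.float32)*1000)
        print(c,n,len(s),"rect",np.round(r[0],1),np.round(r[1],1),round(r[2],1),"z",np.median(s[:,2]).round(4))
    st("platetop",[.4,.08,.07],[.65,.2,.09])
    st("base",[.38,-.28,.012],[.68,.1,.03])
    st("wheel",[.4,-.25,.145],[.66,.03,.172])
    st("bridge",[.38,-.25,.12],[.68,.03,.138])
    st("handle",[.4,-.25,.19],[.66,.03,.215])
    st("mat",[.3,.2,-.01],[.4,.3,.01])
    for q,r in(("stamp_a",None),("pad_a",None),("ink_bottle",None)): pass
for q,l in(("stamp",[(312.3,180.8),(387.8,269.4)]),("pad",[(251,191.5),(292.9,307.5),(149.2,247.7)]),("bottle",[(357.1,180.3)])):
    print(q,[at_z("top",u,.003).round(3)[:2].tolist() for u in l])
E
python3 m.py
```

```text
push [0.5356 0.1371 0.055 ]
wheel [ 0.5373 -0.0935  0.157 ]
pivot [ 0.4603 -0.1152  0.192 ]
grip [ 0.526  -0.1001  0.192 ]
press [ 0.5381 -0.0966  0.002 ]
side push [0.5262 0.1279 0.055 ]
side wheel [ 0.5301 -0.1043  0.157 ]
side grip [ 0.5269 -0.1     0.192 ]
top platetop 142 rect [530.2 128.3] [69.9 10.3] 3.1 z 0.0802
top base 2493 rect [530. -86.] [299.8 371.6] 0.0 z 0.0228
top wheel 1297 rect [536.7 -99. ] [158.6 160.4] 45.6 z 0.1626
top bridge 1255 rect [535.6 -99.5] [188.3  64.6] 1.7 z 0.1329
top handle 545 rect [ 499.8 -105.4] [119.9  26. ] 8.5 z 0.2008
top mat 1594 rect [350. 250.] [99.9 99.9] 89.9 z 0.0026
side platetop 146 rect [527.5 127. ] [67.7 17.4] 3.6 z 0.0778
side base 3623 rect [530.5 -90. ] [299.6 379.5] 0.1 z 0.0203
side wheel 1438 rect [ 535.2 -100.1] [159.6 158.8] 71.9 z 0.1605
side bridge 1385 rect [ 534.3 -100. ] [190.4  67.1] 1.4 z 0.131
side handle 536 rect [ 497.6 -107. ] [119.8  31.3] 5.2 z 0.1983
side mat 965 rect [349.9 250. ] [100.   99.6] 90.0 z 0.0012
stamp [[0.697, -0.069], [0.464, -0.267]]
pad [[0.662, 0.097], [0.36, -0.023], [0.501, 0.357]]
bottle [[0.703, -0.191]]
```

Request:
drive_tool --motion '[{"slide": [0,0,-0.005],"spin": -8.5,"jaw": 0},{"slide": [0,0,-0.005],"spin": -8.5,"jaw": 0},{"slide": [0,0,-0.005],"spin": -8.5,"jaw": 0},{"slide": [0,0,-0.005],"spin": -8.5,"jaw": 0},{"slide": [0,0,-0.005],"spin": -8.5,"jaw": 0},{"slide": [0,0,-0.005],"spin": -8.5,"jaw": 0},{"slide": [0,0,-0.005],"spin": -8.5,"jaw": 0},{"slide": [0,0,0],"spin": -8.5,"jaw": 0}]' --squeeze 20

```text
time_s: 1.7
tool_pos: [0.2522, -0.5717, 0.3001]
orientation: [-0.0, 0.689, 0.724, -0.001]
wrist_force: [0.4, 0.7, 0.0]
opening: 0.297
```

Request:
drive_tool --motion '[{"slide": [0.02,0.01,0],"spin": 1.1,"jaw": 0},{"slide": [0.045,0.018,0],"spin": 0,"jaw": 0},{"slide": [0.045,0.018,0],"spin": 0,"jaw": 0},{"slide": [0.045,0.018,0],"spin": 0,"jaw": 0},{"slide": [0.045,0.018,0],"spin": 0,"jaw": 0},{"slide": [0.045,0.018,0],"spin": 0,"jaw": 0},{"slide": [0.045,0.018,0],"spin": 0,"jaw": 0},{"slide": [0.045,0.018,0],"spin": 0,"jaw": 0},{"slide": [0.045,0.018,0],"spin": 0,"jaw": 0},{"slide": [0.045,0.018,0],"spin": 0,"jaw": 0}]'

```text
time_s: 2.7
tool_pos: [0.4148, -0.1378, 0.2981]
orientation: [0.004, 0.703, 0.711, -0.002]
wrist_force: [1.9, -0.2, -0.3]
opening: 0.006
```

Request:
drive_tool --motion '[{"slide": [0.045,0.018,0],"spin": 0,"jaw": 0},{"slide": [0.045,0.018,0],"spin": 0,"jaw": 0},{"slide": [0.045,0.018,0],"spin": 0,"jaw": 0},{"slide": [0.045,0.018,0],"spin": 0,"jaw": 0},{"slide": [0.045,0.018,0],"spin": 0,"jaw": 0},{"slide": [0.045,0.018,0],"spin": 0,"jaw": 0}]'

```text
time_s: 3.3
tool_pos: [0.5227, 0.1424, 0.2975]
orientation: [0.007, 0.704, 0.71, -0.001]
wrist_force: [1.3, -0.4, 1.0]
opening: 0.007
```

Request:
drive_tool --motion '[{"slide": [0.022,0.006,0],"spin": -1.2,"jaw": 0},{"slide": [0,0,0.04],"spin": 0,"jaw": 0},{"slide": [0,0,0.045],"spin": 0,"jaw": 0},{"slide": [0,0,0.045],"spin": 0,"jaw": 0},{"slide": [0,0,0.045],"spin": 0,"jaw": 0},{"slide": [0,0,0.035],"spin": 0,"jaw": 0},{"slide": [0,0,0.018],"spin": 0,"jaw": 0},{"slide": [0,0,0],"spin": 0,"jaw": 0}]'

```text
time_s: 4.1
tool_pos: [0.5376, 0.1798, 0.0641]
orientation: [0.007, 0.691, 0.722, 0.008]
wrist_force: [-0.7, -0.4, 0.9]
opening: 0.003
```

Request:
drive_tool --motion '[{"slide": [-0.012,-0.009,0],"spin": 0.8,"jaw": 0},{"slide": [-0.012,0,0],"spin": 0,"jaw": 0},{"slide": [-0.01,0,0],"spin": 0,"jaw": 0},{"slide": [-0.01,0,0],"spin": 0,"jaw": 0},{"slide": [-0.01,0,0],"spin": 0,"jaw": 0},{"slide": [-0.01,0,0],"spin": 0,"jaw": 0}]'

```text
time_s: 4.7
tool_pos: [0.5344, 0.1154, 0.0676]
orientation: [0.007, 0.696, 0.718, 0.013]
wrist_force: [-1.3, 1.4, -1.1]
opening: 0.002
```

Request:
drive_tool --motion '[{"slide": [-0.01,-0.002,0.002],"spin": 0,"jaw": 0},{"slide": [-0.008,0,0],"spin": 0,"jaw": 0},{"slide": [-0.006,0,0],"spin": 0,"jaw": 0},{"slide": [-0.004,0,0],"spin": 0,"jaw": 0},{"slide": [-0.003,0,0],"spin": 0,"jaw": 0}]'

```text
time_s: 5.2
tool_pos: [0.5338, 0.0897, 0.0659]
orientation: [0.003, 0.694, 0.72, 0.02]
wrist_force: [-2.3, 10.5, 0.2]
opening: 0.002
```

Request:
drive_tool --motion '[{"slide": [-0.003,0,0],"spin": 0,"jaw": 0},{"slide": [-0.003,0,0],"spin": 0,"jaw": 0},{"slide": [-0.003,0,0],"spin": 0,"jaw": 0}]'

```text
time_s: 5.5
tool_pos: [0.5337, 0.0901, 0.0661]
orientation: [-0.002, 0.691, 0.722, 0.026]
wrist_force: [-1.5, 7.1, -0.3]
opening: 0.001
```

Request:
drive_tool --motion '[{"slide": [-0.007,0,0],"spin": 0,"jaw": 0},{"slide": [-0.008,0,0],"spin": 0,"jaw": 0}]'

```text
time_s: 5.7
tool_pos: [0.5337, 0.0902, 0.0664]
orientation: [-0.009, 0.687, 0.726, 0.036]
wrist_force: [-3.5, 17.6, 0.2]
opening: 0.002
```

Request:
drive_tool --motion '[{"slide": [0.015,0,0],"spin": 0,"jaw": 0},{"slide": [0.03,0,0],"spin": 0,"jaw": 0},{"slide": [0.01,0,-0.02],"spin": 0,"jaw": 0},{"slide": [0,0,-0.045],"spin": 0,"jaw": 0},{"slide": [0,0,-0.045],"spin": 0,"jaw": 0},{"slide": [0,0,-0.045],"spin": 0,"jaw": 0},{"slide": [0,0,-0.045],"spin": 0,"jaw": 0},{"slide": [0,0,-0.04],"spin": 0,"jaw": 0},{"slide": [0,0,0],"spin": 0,"jaw": 0}]'

```text
time_s: 6.6
tool_pos: [0.5207, 0.1252, 0.3157]
orientation: [-0.008, 0.687, 0.726, 0.029]
wrist_force: [0.6, 0.8, 0.3]
opening: 0.006
```

```bash
cat > m2.py <<'E'
from h import *
for c in("top","side"):
    i,D=capture(c); cv2.imwrite(f"pics/{c}1.png",i); p=cloud(c,D)[D>0]
    for n,lo,hi in(("plate",[.45,.04,.07],[.61,.16,.09]),("handle",[.4,-.25,.18],[.6,.03,.215])):
        s=p[((p>lo)&(p<hi)).all(1)]
        if len(s)>10: r=cv2.minAreaRect(s[:,:2].astype(np.float32)*1000); print(c,n,len(s),np.round(r[0],1),np.round(r[1],1),round(r[2],1))
        else: print(c,n,len(s))
    for q,z in(("tray_push",.055),("crank_grip",.192),("crank_pivot",.192),("wheel_centre",.157)):
        print(c,q,[(at_z(c,x["location"],z).round(4)[:2].tolist(),round(x["p"],2)) for x in pinpoint(q,c)[:1]])
o=sensors.get_obs(); print(R.from_quat(o["orientation"],scalar_first=True).as_matrix().round(3),o["tool_pos"])
E
python3 m2.py
```

```text
top plate 0
top handle 251 [ 528.7 -100.1] [60.8 22.4] 10.2
top tray_push [([0.5211, -0.0908], 0.59)]
top crank_grip [([0.5293, -0.1047], 0.5)]
top crank_pivot []
top wheel_centre [([0.5319, -0.0985], 0.65)]
side plate 155 [529.2  71.3] [67.6 16.6] 1.4
side handle 586 [ 497.7 -107.8] [119.8  31.1] 5.3
side tray_push [([0.5253, 0.0789], 0.59)]
side crank_grip [([0.5285, -0.1031], 0.97)]
side crank_pivot [([0.4597, -0.1115], 0.78)]
side wheel_centre [([0.5345, -0.1008], 0.66)]
[[-0.057  0.998  0.018]
 [ 0.997  0.056  0.052]
 [ 0.051  0.021 -0.998]] [0.51799124 0.12531591 0.30995681]
```

The plate moved 56 mm, so its centre now sits about 171 mm from the wheel axis, and it resisted an extra 17 N push. The tray is home. Next is the crank.

Request:
drive_tool --motion '[{"slide": [0,0,0],"spin": 8.57,"jaw": 0.055},{"slide": [0,0,0],"spin": 8.57,"jaw": 0.055},{"slide": [0,0,0],"spin": 8.57,"jaw": 0.055},{"slide": [0,0,0],"spin": 8.57,"jaw": 0.055},{"slide": [0,0,0],"spin": 8.57,"jaw": 0.055},{"slide": [0,0,0],"spin": 8.57,"jaw": 0.055},{"slide": [0,0,0],"spin": 8.57,"jaw": 0.055},{"slide": [0,0,0],"spin": 8.57,"jaw": 0.055},{"slide": [0,0,0],"spin": 8.57,"jaw": 0.055},{"slide": [0,0,0],"spin": 8.57,"jaw": 0.055}]'

```text
time_s: 8.1
tool_pos: [0.5164, 0.1265, 0.3057]
orientation: [-0.026, 0.998, 0.061, 0.007]
wrist_force: [-0.2, -0.2, 0.0]
opening: 0.623
```

```bash
cat > to.py <<'E'
from h import *
import sys
t=np.array(eval(sys.argv[1]))  # world target of the grasp point
o=sensors.get_obs(); M=R.from_quat(o["orientation"],scalar_first=True).as_matrix()
g=o["tool_pos"]+M[:,2]*.006
print("t",round(o["time_s"],2),"grasp",g.round(4),"tool delta",(M.T@(t-g)).round(4),"yaw x",np.degrees(np.arctan2(M[1,0],M[0,0])).round(1),"z",M[:,2].round(3),"q",o["q"].round(2),"F",o["wrist_force"].round(1))
E
python3 to.py "[.529,-.102,.28]"
```

```text
t 8.1 grasp [0.5165 0.1268 0.2997] tool delta [-0.0157  0.2293  0.0079] yaw x 7.0 z [ 0.01   0.052 -0.999] q [-0.17  0.51 -0.21  1.81  0.08  0.81 -1.85] F [-0.2 -0.2  0. ]
```

Request:
drive_tool --motion '[{"slide": [-0.002,0.035,0],"spin": 0,"jaw": 0.055},{"slide": [-0.003,0.045,0],"spin": 0,"jaw": 0.055},{"slide": [-0.003,0.045,0.002],"spin": 0,"jaw": 0.055},{"slide": [-0.003,0.045,0.002],"spin": 0,"jaw": 0.055},{"slide": [-0.003,0.035,0.002],"spin": 0,"jaw": 0.055},{"slide": [-0.002,0.015,0.002],"spin": 0,"jaw": 0.055},{"slide": [0,0,0],"spin": 0,"jaw": 0.055},{"slide": [0,0,0],"spin": 0,"jaw": 0.055}]'

```text
time_s: 8.9
tool_pos: [0.5286, -0.0958, 0.2823]
orientation: [-0.027, 0.998, 0.064, 0.005]
wrist_force: [1.2, 0.7, 0.2]
opening: 0.625
```

```bash
python3 to.py "[.529,-.102,.194]"
```

```text
t 8.9 grasp [ 0.5286 -0.0955  0.2763] tool delta [-0.0016  0.0108  0.0818] yaw x 7.3 z [ 0.007  0.055 -0.998] q [ 0.26  0.55 -0.22  1.8   0.09  0.79 -1.43] F [1.2 0.7 0.2]
```

Request:
drive_tool --motion '[{"slide": [-0.001,0.008,0.02],"spin": 0,"jaw": 0.055},{"slide": [-0.001,0.003,0.025],"spin": 0,"jaw": 0.055},{"slide": [0,0,0.02],"spin": 0,"jaw": 0.055},{"slide": [0,0,0.012],"spin": 0,"jaw": 0.055},{"slide": [0,0,0.004],"spin": 0,"jaw": 0.055},{"slide": [0,0,0],"spin": 0,"jaw": 0.055}]'

```text
time_s: 9.5
tool_pos: [0.5315, -0.0904, 0.2]
orientation: [-0.03, 0.997, 0.072, 0.008]
wrist_force: [0.5, 0.1, 0.3]
opening: 0.622
```

```bash
python3 to.py "[.529,-.102,.194]"; python3 -c "
from h import *
i,D=capture('side'); j,_=capture('top')
a=cv2.resize(i[150:350,170:370],(400,400)); b=cv2.resize(j[150:350,230:430],(400,400)); cv2.imwrite('pics/g1.png',np.hstack([a,b]))"
```

```text
t 9.5 grasp [ 0.5316 -0.09    0.194 ] tool delta [-0.0043  0.0115 -0.0007] yaw x 8.3 z [ 0.011  0.061 -0.998] q [ 0.24  0.67 -0.21  1.89  0.12  0.59 -1.45] F [0.5 0.1 0.3]
```

View pics/g1.png

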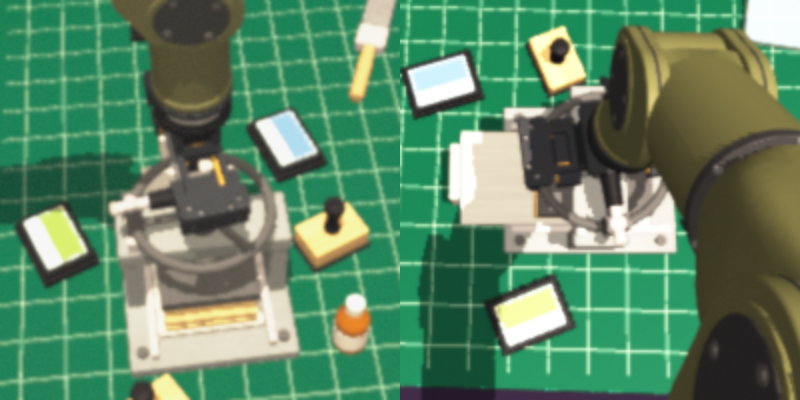

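The crops show the handle running from the white pivot at the left rim to under the gripper. The fingers straddle it about 11 mm off centre, so I'll centre them and close.

Request:
drive_tool --motion '[{"slide": [-0.003,0.009,0],"spin": 0,"jaw": 0.055},{"slide": [-0.001,0.002,0],"spin": 0,"jaw": 0.055},{"slide": [0,0,0],"spin": 0,"jaw": 0.04},{"slide": [0,0,0],"spin": 0,"jaw": 0.02},{"slide": [0,0,0],"spin": 0,"jaw": 0.015},{"slide": [0,0,0],"spin": 0,"jaw": 0.015},{"slide": [0,0,0],"spin": 0,"jaw": 0.015}]' --squeeze 15

```text
time_s: 10.3
tool_pos: [0.5303, -0.0997, 0.2025]
orientation: [-0.032, 0.997, 0.073, 0.01]
wrist_force: [-1.1, 2.1, 0.6]
opening: 0.247
```

```bash
python3 to.py "[.529,-.102,.194]"
```

```text
t 10.3 grasp [ 0.5303 -0.0993  0.1965] tool delta [-0.0018  0.0026  0.0023] yaw x 8.4 z [ 0.016  0.064 -0.998] q [ 0.27  0.67 -0.22  1.89  0.12  0.59 -1.43] F [-1.1  2.1  0.6]
```

Request:
drive_tool --motion '[{"slide": [0,0,0],"spin": 0,"jaw": 0.035},{"slide": [0,0.001,0.004],"spin": 0,"jaw": 0.035},{"slide": [0,0,0.003],"spin": 0,"jaw": 0.035},{"slide": [0,0,0],"spin": 0,"jaw": 0.02},{"slide": [0,0,0],"spin": 0,"jaw": 0.015},{"slide": [0,0,0],"spin": 0,"jaw": 0.015},{"slide": [0,0,0],"spin": 0,"jaw": 0.015}]' --squeeze 15

```text
time_s: 11.0
tool_pos: [0.5306, -0.0991, 0.1945]
orientation: [-0.032, 0.997, 0.074, 0.01]
wrist_force: [0.3, 0.3, -0.7]
opening: 0.232
```

```bash
python3 to.py "[.529,-.102,.192]"
```

```text
t 11.0 grasp [ 0.5307 -0.0987  0.1885] tool delta [-0.0021  0.0028 -0.0037] yaw x 8.5 z [ 0.015  0.066 -0.998] q [ 0.27  0.68 -0.21  1.89  0.12  0.57 -1.43] F [ 0.3  0.3 -0.7]
```

Request:
drive_tool --motion '[{"slide": [-0.001,-0.0007,-0.0105],"spin": 0,"jaw": 0.015},{"slide": [-0.002,-0.0007,-0.0102],"spin": 0,"jaw": 0.015},{"slide": [-0.004,-0.0007,-0.0098],"spin": 0,"jaw": 0.015},{"slide": [-0.005,-0.0006,-0.009],"spin": 0,"jaw": 0.015}]' --squeeze 20

```text
time_s: 11.4
tool_pos: [0.5177, -0.1011, 0.2357]
orientation: [-0.032, 0.997, 0.074, 0.01]
wrist_force: [1.0, 0.2, -6.4]
opening: 0.232
```

```bash
cat > arc.py <<'E'
from h import *
o=sensors.get_obs(); M=R.from_quat(o["orientation"],scalar_first=True).as_matrix()
g=o["tool_pos"]+M[:,2]*.006
u=np.array([np.cos(.135),np.sin(.135),0]); p=np.array([.4605,-.1105,.192]); d=g-p
a=d@u; print("t",o["time_s"],"radial",a.round(4),"up",d[2].round(4),"lat",(d-a*u)[:2].round(4),"r",np.hypot(a,d[2]).round(4),"theta",np.arctan2(d[2],a).round(3),"z",M[:,2].round(3),"open",round(o["opening"],3),"F",o["wrist_force"].round(1))
for th in(.3,.6,.9,1.2,1.4,1.57): print(th,(M.T@(p+.07*(np.cos(th)*u+np.array([0,0,np.sin(th)]))-g)).round(4))
E
python3 arc.py
```

```text
t 11.4 radial 0.0581 up 0.0377 lat [-0.0003  0.0019] r 0.0693 theta 0.576 z [ 0.016  0.066 -0.998] open 0.232 F [ 1.   0.2 -6.4]
0.3 [0.0083 0.0031 0.0171]
0.6 [-0.0003  0.0018 -0.0019]
0.9 [-0.0142  0.0007 -0.0176]
1.2 [-0.032  -0.0002 -0.0284]
1.4 [-0.0454 -0.0007 -0.0325]
1.57 [-0.0572 -0.0009 -0.0338]
```

Request:
drive_tool --motion '[{"slide": [-0.007,-0.0003,-0.009],"spin": 0,"jaw": 0.015},{"slide": [-0.008,-0.0005,-0.009],"spin": 0,"jaw": 0.015},{"slide": [-0.009,-0.0003,-0.006],"spin": 0,"jaw": 0.015},{"slide": [-0.009,-0.0003,-0.005],"spin": 0,"jaw": 0.015}]'

```text
time_s: 11.8
tool_pos: [0.4779, -0.1057, 0.2641]
orientation: [-0.033, 0.997, 0.076, 0.006]
wrist_force: [-0.1, 2.6, -16.0]
opening: 0.256
```

```bash
python3 arc.py
```

```text
t 11.8 radial 0.018 up 0.0661 lat [-0.0004  0.0028] r 0.0685 theta 1.305 z [ 0.008  0.067 -0.998] open 0.256 F [ -0.1   2.6 -16. ]
0.3 [0.048  0.0066 0.0459]
0.6 [0.0392 0.0052 0.027 ]
0.9 [0.0253 0.004  0.0115]
1.2 [0.0073 0.003  0.0008]
1.4 [-0.0061  0.0025 -0.0032]
1.57 [-0.0179  0.0022 -0.0044]
```

Request:
drive_tool --motion '[{"slide": [-0.008,0.001,0],"spin": 0,"jaw": 0.015},{"slide": [-0.008,0,0],"spin": 0,"jaw": 0.015},{"slide": [-0.005,0,0],"spin": 0,"jaw": 0.015},{"slide": [-0.003,0,0],"spin": 0,"jaw": 0.015}]'

```text
time_s: 12.2
tool_pos: [0.4573, -0.1112, 0.2668]
orientation: [-0.032, 0.997, 0.075, 0.014]
wrist_force: [11.8, 4.7, -19.8]
opening: 0.264
```

```bash
python3 arc.py; python3 -c "
from h import *
i,D=capture('side'); j,_=capture('top')
a=cv2.resize(i[150:350,170:370],(400,400)); b=cv2.resize(j[150:350,230:430],(400,400)); cv2.imwrite('pics/g2.png',np.hstack([a,b]))"
```

```text
t 12.2 radial -0.0031 up 0.0688 lat [-0.      0.0001] r 0.0689 theta 1.616 z [ 0.023  0.065 -0.998] open 0.264 F [ 11.8   4.7 -19.8]
0.3 [0.0684 0.0042 0.0503]
0.6 [0.0599 0.0029 0.0312]
0.9 [0.0461 0.0017 0.0154]
1.2 [0.0283 0.0008 0.0045]
1.4 [0.015  0.0003 0.0003]
1.57 [ 0.0032  0.0001 -0.0011]
```

View pics/g2.png

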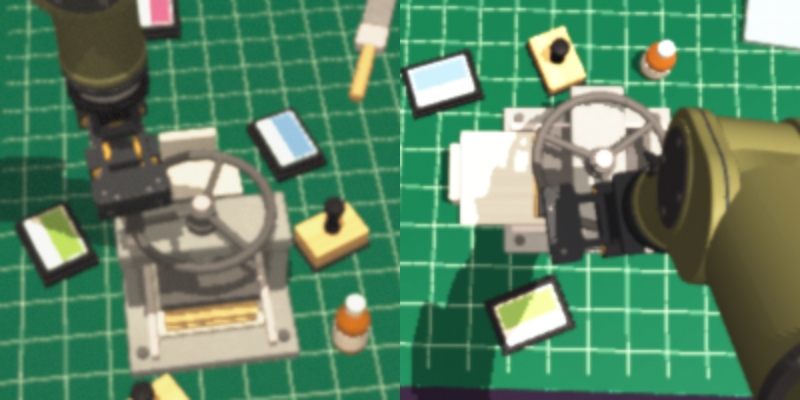

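Both views show the handle upright at the left rim, held in the gripper and pressed against its stop, with the tray still home. I'll open and re-close the jaws to relieve the built-up force, then wind.

Request:
drive_tool --motion '[{"slide": [0.002,0,0],"spin": 0,"jaw": 0.035},{"slide": [0.001,0,0],"spin": 0,"jaw": 0.035},{"slide": [0,0,0],"spin": 0,"jaw": 0.02},{"slide": [0,0,0],"spin": 0,"jaw": 0.015},{"slide": [0,0,0],"spin": 0,"jaw": 0.015}]' --squeeze 20

```text
time_s: 12.8
tool_pos: [0.461, -0.1135, 0.2683]
orientation: [-0.03, 0.997, 0.073, 0.015]
wrist_force: [2.1, 1.8, -4.4]
opening: 0.263
```

```bash
cat > w.py <<'E'
from h import *
import sys
n=int(sys.argv[1]); st=float(sys.argv[2]); c=np.array([.536,-.0995]); rad=.0762
if len(sys.argv)>3: c=np.array(eval(sys.argv[3]))
o=sensors.get_obs(); M=R.from_quat(o["orientation"],scalar_first=True).as_matrix()
g=o["tool_pos"]+M[:,2]*.006; d=g[:2]-c; ph=np.arctan2(d[1],d[0])
wheel=(np.pi+np.radians(1.7)-ph)%(2*np.pi)
print("t",round(o["time_s"],1),"g",g.round(4),"r",np.hypot(*d).round(4),"wheel",wheel.round(3),"(-2pi",(wheel-2*np.pi).round(3),") z",M[:,2].round(3),"open",round(o["opening"],3),"F",o["wrist_force"].round(1))
prev=g
for k in range(1,n+1):
    a=ph-st*k; t=np.array([*(c+rad*np.array([np.cos(a),np.sin(a)])),.262])
    if k<n+1:
        t[2]=g[2]+(.262-g[2])*min(1,k/3)
    print((M.T@(t-prev)).round(4).tolist()); prev=t
E
python3 w.py 5 .12
```

```text
t 12.8 g [ 0.4612 -0.1131  0.2623] r 0.076 wheel 6.133 (-2pi -0.15 ) z [ 0.026  0.063 -0.998] open 0.263 F [ 2.1  1.8 -4.4]
[0.0001, -0.0091, 0.0006]
[0.0013, -0.009, 0.0007]
[0.0024, -0.0088, 0.0007]
[0.0034, -0.0084, 0.0006]
[0.0044, -0.008, 0.0006]
```

Request:
drive_tool --motion '[{"slide": [0,-0.009,0.0006],"spin": 0,"jaw": 0.015},{"slide": [0.001,-0.009,0.0007],"spin": 0,"jaw": 0.015},{"slide": [0.0024,-0.0088,0.0007],"spin": 0,"jaw": 0.015},{"slide": [0.0034,-0.0084,0.0006],"spin": 0,"jaw": 0.015},{"slide": [0.0044,-0.008,0.0006],"spin": 0,"jaw": 0.015}]'

```text
time_s: 13.3
tool_pos: [0.4659, -0.0694, 0.2682]
orientation: [-0.028, 0.997, 0.071, 0.016]
wrist_force: [1.6, -3.0, -1.7]
opening: 0.26
```

```bash
python3 w.py 5 .12
```

```text
t 13.3 g [ 0.4661 -0.069   0.2622] r 0.0763 wheel 0.441 (-2pi -5.842 ) z [ 0.027  0.058 -0.998] open 0.26 F [ 1.6 -3.  -1.7]
[0.0053, -0.0074, 0.0007]
[0.0061, -0.0068, 0.0007]
[0.0069, -0.006, 0.0006]
[0.0075, -0.0051, 0.0005]
[0.0081, -0.0042, 0.0005]
```

Request:
drive_tool --motion '[{"slide": [0.0053,-0.0074,0.0007],"spin": 0,"jaw": 0.015},{"slide": [0.0061,-0.0068,0.0007],"spin": 0,"jaw": 0.015},{"slide": [0.0069,-0.006,0.0006],"spin": 0,"jaw": 0.015},{"slide": [0.0075,-0.0051,0.0005],"spin": 0,"jaw": 0.015},{"slide": [0.0081,-0.0042,0.0005],"spin": 0,"jaw": 0.015}]'

```text
time_s: 13.8
tool_pos: [0.4982, -0.0334, 0.2682]
orientation: [-0.026, 0.997, 0.071, 0.016]
wrist_force: [0.8, -5.0, 1.3]
opening: 0.262
```

```bash
python3 w.py 7 .13
```

```text
t 13.8 g [ 0.4984 -0.033   0.2622] r 0.0764 wheel 1.086 (-2pi -5.198 ) z [ 0.028  0.055 -0.998] open 0.262 F [ 0.8 -5.   1.3]
[0.0095, -0.0028, 0.0005]
[0.0097, -0.0017, 0.0005]
[0.0099, -0.0005, 0.0004]
[0.0099, 0.0008, 0.0003]
[0.0097, 0.0021, 0.0002]
[0.0093, 0.0033, 0.0002]
[0.0088, 0.0045, 0.0001]
```

Request:
drive_tool --motion '[{"slide": [0.0095,-0.0028,0.0005],"spin": 0,"jaw": 0.015},{"slide": [0.0097,-0.0017,0.0005],"spin": 0,"jaw": 0.015},{"slide": [0.0099,-0.0005,0.0004],"spin": 0,"jaw": 0.015},{"slide": [0.0099,0.0008,0.0003],"spin": 0,"jaw": 0.015},{"slide": [0.0097,0.0021,0.0002],"spin": 0,"jaw": 0.015},{"slide": [0.0093,0.0033,0.0002],"spin": 0,"jaw": 0.015}]'

```text
time_s: 14.4
tool_pos: [0.5578, -0.0271, 0.268]
orientation: [-0.025, 0.997, 0.07, 0.012]
wrist_force: [-4.3, -3.9, 5.7]
opening: 0.256
```

```bash
python3 w.py 7 .13
```

```text
t 14.4 g [ 0.5579 -0.0268  0.262 ] r 0.0759 wheel 1.893 (-2pi -4.39 ) z [ 0.021  0.052 -0.998] open 0.256 F [-4.3 -3.9  5.7]
[0.0088, 0.0045, 0.0]
[0.008, 0.0058, -0.0]
[0.0072, 0.0068, -0.0001]
[0.0063, 0.0077, -0.0002]
[0.0052, 0.0084, -0.0003]
[0.0041, 0.009, -0.0003]
[0.0029, 0.0095, -0.0004]
```

Request:
drive_tool --motion '[{"slide": [0.0088,0.0045,0],"spin": 0,"jaw": 0.015},{"slide": [0.008,0.0058,0],"spin": 0,"jaw": 0.015},{"slide": [0.0072,0.0068,0],"spin": 0,"jaw": 0.015},{"slide": [0.0063,0.0077,-0.0002],"spin": 0,"jaw": 0.015},{"slide": [0.0052,0.0084,-0.0003],"spin": 0,"jaw": 0.015},{"slide": [0.0041,0.009,-0.0003],"spin": 0,"jaw": 0.015}]'

```text
time_s: 15.0
tool_pos: [0.6007, -0.061, 0.2681]
orientation: [-0.028, 0.997, 0.072, 0.004]
wrist_force: [-5.2, -0.8, 7.1]
opening: 0.266
```

```bash
python3 w.py 7 .13
```

```text
t 15.0 g [ 0.6007 -0.0607  0.2621] r 0.0755 wheel 2.632 (-2pi -3.652 ) z [ 0.004  0.056 -0.998] open 0.266 F [-5.2 -0.8  7.1]
[0.0039, 0.0091, -0.0004]
[0.002, 0.0097, -0.0005]
[0.0007, 0.0099, -0.0005]
[-0.0006, 0.0099, -0.0005]
[-0.0019, 0.0097, -0.0006]
[-0.0031, 0.0094, -0.0006]
[-0.0043, 0.0089, -0.0005]
```

Request:
drive_tool --motion '[{"slide": [0.0039,0.0091,-0.0004],"spin": 0,"jaw": 0.015},{"slide": [0.002,0.0097,-0.0005],"spin": 0,"jaw": 0.015},{"slide": [0.0007,0.0099,-0.0005],"spin": 0,"jaw": 0.015},{"slide": [-0.0006,0.0099,-0.0005],"spin": 0,"jaw": 0.015},{"slide": [-0.0019,0.0097,-0.0006],"spin": 0,"jaw": 0.015},{"slide": [-0.0031,0.0094,-0.0006],"spin": 0,"jaw": 0.015}]'

```text
time_s: 15.6
tool_pos: [0.6097, -0.11, 0.2682]
orientation: [-0.035, 0.996, 0.076, 0.001]
wrist_force: [-0.2, 1.3, 3.1]
opening: 0.263
```

```bash
python3 w.py 7 .13
```

```text
t 15.6 g [ 0.6097 -0.1096  0.2622] r 0.0744 wheel 3.308 (-2pi -2.975 ) z [-0.004  0.071 -0.997] open 0.263 F [-0.2  1.3  3.1]
[-0.0017, 0.0098, -0.0006]
[-0.0046, 0.0087, -0.0006]
[-0.0057, 0.0081, -0.0006]
[-0.0067, 0.0073, -0.0006]
[-0.0076, 0.0063, -0.0005]
[-0.0083, 0.0053, -0.0004]
[-0.009, 0.0042, -0.0004]
```

Request:
drive_tool --motion '[{"slide": [-0.0017,0.0098,-0.0006],"spin": 0,"jaw": 0.015},{"slide": [-0.0046,0.0087,-0.0006],"spin": 0,"jaw": 0.015},{"slide": [-0.0057,0.0081,-0.0006],"spin": 0,"jaw": 0.015},{"slide": [-0.0067,0.0073,-0.0006],"spin": 0,"jaw": 0.015},{"slide": [-0.0076,0.0063,-0.0005],"spin": 0,"jaw": 0.015},{"slide": [-0.0083,0.0053,-0.0004],"spin": 0,"jaw": 0.015}]'

```text
time_s: 16.2
tool_pos: [0.5808, -0.1603, 0.2681]
orientation: [-0.039, 0.996, 0.077, 0.0]
wrist_force: [-0.8, 5.1, 3.6]
opening: 0.265
```

```bash
python3 w.py 7 .13
```

```text
t 16.2 g [ 0.5807 -0.1598  0.2621] r 0.0751 wheel 4.104 (-2pi -2.179 ) z [-0.005  0.078 -0.997] open 0.265 F [-0.8  5.1  3.6]
[-0.0085, 0.005, -0.0004]
[-0.0095, 0.0028, -0.0002]
[-0.0098, 0.0016, -0.0001]
[-0.0099, 0.0003, -0.0001]
[-0.0098, -0.001, 0.0]
[-0.0096, -0.0023, 0.0001]
[-0.0093, -0.0035, 0.0002]
```

Request:
drive_tool --motion '[{"slide": [-0.0085,0.005,-0.0004],"spin": 0,"jaw": 0.015},{"slide": [-0.0095,0.0028,-0.0002],"spin": 0,"jaw": 0.015},{"slide": [-0.0098,0.0016,-0.0001],"spin": 0,"jaw": 0.015},{"slide": [-0.0099,0.0003,-0.0001],"spin": 0,"jaw": 0.015},{"slide": [-0.0098,-0.001,0],"spin": 0,"jaw": 0.015},{"slide": [-0.0096,-0.0023,0.0001],"spin": 0,"jaw": 0.015}]'

```text
time_s: 16.8
tool_pos: [0.5237, -0.1749, 0.2682]
orientation: [-0.04, 0.996, 0.078, 0.004]
wrist_force: [3.2, 5.2, 0.2]
opening: 0.262
```

```bash
python3 w.py 7 .1
```

```text
t 16.8 g [ 0.5237 -0.1744  0.2622] r 0.0759 wheel 4.905 (-2pi -1.378 ) z [ 0.002  0.081 -0.997] open 0.262 F [3.2 5.2 0.2]
[-0.0072, -0.0025, 0.0002]
[-0.0068, -0.0034, 0.0002]
[-0.0064, -0.0041, 0.0003]
[-0.006, -0.0047, 0.0003]
[-0.0055, -0.0053, 0.0003]
[-0.0049, -0.0058, 0.0004]
[-0.0043, -0.0063, 0.0004]
```

Request:
drive_tool --motion '[{"slide": [-0.0072,-0.0025,0.0002],"spin": 0,"jaw": 0.015},{"slide": [-0.0068,-0.0034,0.0002],"spin": 0,"jaw": 0.015},{"slide": [-0.0064,-0.0041,0.0003],"spin": 0,"jaw": 0.015},{"slide": [-0.006,-0.0047,0.0003],"spin": 0,"jaw": 0.015},{"slide": [-0.0055,-0.0053,0.0003],"spin": 0,"jaw": 0.015}]'

```text
time_s: 17.3
tool_pos: [0.4899, -0.1608, 0.2682]
orientation: [-0.038, 0.996, 0.078, 0.01]
wrist_force: [4.4, 2.5, -2.4]
opening: 0.268
```

```bash
python3 w.py 5 .1
```

```text
t 17.3 g [ 0.49   -0.1603  0.2622] r 0.0763 wheel 5.39 (-2pi -0.893 ) z [ 0.014  0.078 -0.997] open 0.268 F [ 4.4  2.5 -2.4]
[-0.005, -0.0058, 0.0004]
[-0.0044, -0.0062, 0.0004]
[-0.0038, -0.0066, 0.0005]
[-0.0031, -0.0069, 0.0004]
[-0.0024, -0.0072, 0.0005]
```

Request:
drive_tool --motion '[{"slide": [-0.005,-0.0058,0.0004],"spin": 0,"jaw": 0.015},{"slide": [-0.0044,-0.0062,0.0004],"spin": 0,"jaw": 0.015},{"slide": [-0.004,-0.005,0.0003],"spin": 0,"jaw": 0.015}]'

```text
time_s: 17.6
tool_pos: [0.4805, -0.1528, 0.2686]
orientation: [-0.032, 0.996, 0.076, 0.02]
wrist_force: [16.6, -7.5, -18.0]
opening: 0.27
```

```bash
python3 w.py 4 .1
```

```text
t 17.6 g [ 0.4808 -0.1524  0.2626] r 0.0765 wheel 5.549 (-2pi -0.734 ) z [ 0.035  0.066 -0.997] open 0.27 F [ 16.6  -7.5 -18. ]
[-0.0038, -0.0066, 0.0004]
[-0.0034, -0.0068, 0.0005]
[-0.0027, -0.0071, 0.0005]
[-0.002, -0.0073, 0.0004]
```

Request:
drive_tool --motion '[{"slide": [-0.002,-0.006,0],"spin": 0,"jaw": 0.015},{"slide": [-0.002,-0.006,0],"spin": 0,"jaw": 0.015}]'

```text
time_s: 17.8
tool_pos: [0.4812, -0.1523, 0.2685]
orientation: [-0.024, 0.997, 0.072, 0.028]
wrist_force: [12.8, -9.3, -14.7]
opening: 0.265
```

```bash
python3 w.py 1 .1
```

```text
t 17.8 g [ 0.4816 -0.152   0.2625] r 0.0756 wheel 5.545 (-2pi -0.738 ) z [ 0.053  0.051 -0.997] open 0.265 F [ 12.8  -9.3 -14.7]
[-0.0046, -0.0061, 0.0001]
```

Request:
drive_tool --motion '[{"slide": [0.001,0.001,0],"spin": 0,"jaw": 0.02},{"slide": [0,0,0],"spin": 0,"jaw": 0.06},{"slide": [0,0,0],"spin": 0,"jaw": 0.06},{"slide": [0,0,0],"spin": 0,"jaw": 0.06},{"slide": [0,0,0],"spin": 0,"jaw": 0.06},{"slide": [0.0006,-0.0005,-0.01],"spin": 0,"jaw": 0.06},{"slide": [0.001,-0.001,-0.02],"spin": 0,"jaw": 0.06},{"slide": [0.0015,-0.0015,-0.03],"spin": 0,"jaw": 0.06},{"slide": [0.0015,-0.0015,-0.03],"spin": 0,"jaw": 0.06},{"slide": [0,0,-0.01],"spin": 0,"jaw": 0.06}]'

```text
time_s: 18.8
tool_pos: [0.4748, -0.1563, 0.3717]
orientation: [-0.023, 0.997, 0.069, 0.022]
wrist_force: [0.1, -0.3, 0.3]
opening: 0.68
```

Request:
drive_tool --motion '[{"slide": [-0.02,0.03,0],"spin": 0,"jaw": 0.06},{"slide": [-0.02,0.045,0],"spin": 0,"jaw": 0.06},{"slide": [-0.01,0.045,0],"spin": 0,"jaw": 0.06},{"slide": [-0.01,0.045,0],"spin": 0,"jaw": 0.06},{"slide": [0,0.045,0],"spin": 0,"jaw": 0.06},{"slide": [0,0.045,0],"spin": 0,"jaw": 0.06},{"slide": [0,0.03,0],"spin": 0,"jaw": 0.06},{"slide": [0,0,0],"spin": 0,"jaw": 0.06}]'

```text
time_s: 19.6
tool_pos: [0.4558, -0.455, 0.3662]
orientation: [-0.02, 0.997, 0.073, 0.026]
wrist_force: [0.2, -0.0, -1.1]
opening: 0.678
```

```bash
python3 m2.py; python3 -c "
import cv2,numpy as np
i=cv2.imread('pics/side1.png');j=cv2.imread('pics/top1.png')
a=cv2.resize(i[150:350,170:370],(400,400)); b=cv2.resize(j[150:350,230:430],(400,400)); cv2.imwrite('pics/g3.png',np.hstack([a,b]))"
```

```text
top plate 139 [531.8  71.9] [70.  10.1] 2.3
top handle 47 [ 486.  -154.6] [17.7 24.3] 48.5
top tray_push [([0.5378, 0.0841], 0.81)]
top crank_grip [([0.4933, -0.1752], 0.62)]
top crank_pivot [([0.4828, -0.1623], 0.68)]
top wheel_centre [([0.5408, -0.0897], 0.85)]
side plate 157 [529.4  70.9] [67.9 17.2] 2.2
side handle 75 [ 490.7 -163.6] [20.8 15.8] 8.5
side tray_push [([0.5312, 0.0796], 0.86)]
side crank_grip []
side crank_pivot [([0.4852, -0.156], 0.83)]
side wheel_centre [([0.5403, -0.1012], 0.85)]
[[ 0.987  0.154  0.05 ]
 [ 0.152 -0.987  0.047]
 [ 0.056 -0.038 -0.998]] [ 0.45758834 -0.44960077  0.36701892]
```

View pics/g3.png

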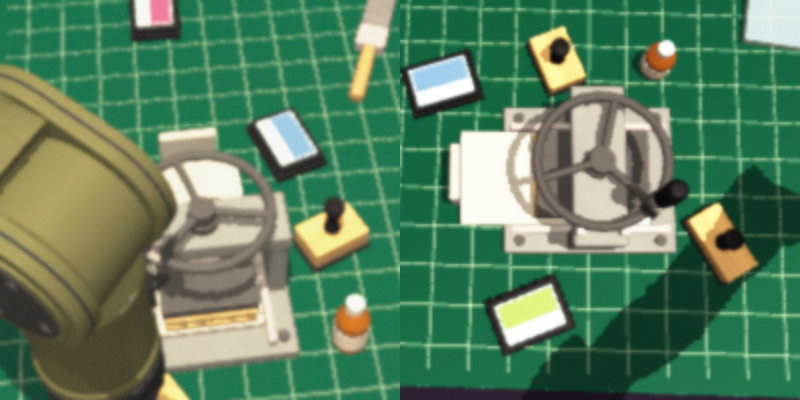

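The handle stands upright at the lower-right rim (crop 670,195). The push plate is still home (y 0.071), and the stamps, pads and bottle haven't moved. I'll check that the handle is vertical and hand in.

Run:
```python
from h import *
i,D=capture("top"); p=cloud("top",D)[D>0]
s=p[((p>[.42,-.22,.2])&(p<[.54,-.11,.35])).all(1)]
for a,b in((.2,.23),(.23,.26),(.26,.285),(.285,.35)):
    k=s[(s[:,2]>a)&(s[:,2]<=b)]
    if len(k): print(a,len(k),k.mean(0).round(4))
ticket.job_done(); print(sensors.get_obs()["time_s"])
```

```text
0.2 33 [ 0.4811 -0.1483  0.2117]
0.23 33 [ 0.4822 -0.1482  0.2477]
0.26 43 [ 0.4823 -0.1491  0.276 ]
0.285 93 [ 0.4862 -0.1548  0.2899]
the job is handed in; nothing more can be done
the job is handed in; nothing more can be done
```

The press is wound down and the job is handed in, at about 20 s of the 61 s allowed. All checks agreed, but I never measured the pressing plate's height directly.

- **Tray:** I pushed it in first, with closed fingers. The push plate travelled 56 mm and then held against about 17 N. After winding it was still home, with its centre about 171 mm from the wheel axis, as it should be.
- **Crank handle:** I gripped the sleeve and swung it up until it pressed against its stop. After I let go, depth readings show it vertical: its lit side stays within about 1 mm in x and y from z 0.21 to 0.28, and its top is at about z 0.29.
- **Wheel:** I led the handle clockwise until the wheel stopped at a measured 5.55 rad (nominal stop 5.5), and it did not move under two further pushes. That stop is my only evidence that the pressing plate is fully down on the boards.
- **Surroundings:** In the last pictures, the stamps, ink pads and bottle near the press stand where they were. I did not measure their positions again. The arm was well clear of the press at hand-in.

The pushing left the tool tilted by about 4°, and I compensated for it in the later moves.

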